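Tip a scoop of specimen tubes onto the empty grooved rack

ROBOT

A 7-joint arm with a two-finger parallel gripper is mounted at the origin on the work surface; the furniture and walls round the work are solid. World frame = base frame: x ahead of the robot, y to its left, z up, the work surface at z = 0. Lengths are in m, angles in rad, forces in N, time in s.
With the tool pointing down it reaches from about 0.4 to 0.75 m from the base axis. Payload 19.5 kg.
Tool frame: the origin (TCP) lies midway between the tips of the shut fingers; the grasp point (between the pads) lies 19 mm behind it (robot.grip_depth is the distance from the TCP to the grasp point, in m); z points along the fingers, y is the line along which they close (so a half turn about z gives the same grasp; the last joint's range is limited). The gripper opens to 85 mm and grips with 20 to 120 N. Pads are 22 mm wide; open, the fingers measure 114 mm over their backs; the gripper's body (76 mm by 85 mm) begins 54 mm behind the grasp point. The pads swing forward as they close: fully open they stand 13 mm farther back than shut.
Start: joints at [-1.287, 0.707, -0.028, 1.485, 0.022, 0.951, -0.075], TCP at [0.184, 0.545, 0.231] pointing down, gripper open.
Joint ranges: [-2.71, 2.71], [-0.32, 2.16], [-1.57, 1.52], [0, 2.45], [-1.46, 4.6], [0, 2.02], [-2.83, 2.83]. Speed limits (rad/s): [1.89, 1.89, 2.57, 2.57, 3.01, 3.01, 3.01].

INTERFACE

Orientations are given as a rotation vector (axis times angle).
In Python, from plant import robot gives the robot as it stands. The module is installed in compiled form; this text tells all that it offers.
- The arm moves only by the tool apply_moves, never from a script. Its argument "deltas" is a list that holds one entry, the list of rows, each a list of 6 numbers: the shift along the tool's x, y, z scaled (see below), then the turn, a rotation vector about the tool's x, y, z scaled (see below). A call has 1 to 10 rows; each row shifts and turns the commanded pose from where the row before left it, along the tool's axes as they then stand; what a row does not reach is not made up. The controller multiplies each number of a shift by 2.5 cm and each number of a turn by 0.08 rad. A row lasts 1/12 s, in which the tool goes at most 41.7 mm and 7.16 degrees, less where a joint would pass 70% of its speed; a pose out of reach is approached as far as the arm can. A call with a number of a shift or a turn outside -1 to 1 is refused whole. A call with a gripper value outside its range is refused whole. "claw" is the closure, from -1 (fully open) to 1 (shut), set as the call begins (left out, the last holds). The fingers move at their own pace and stop on an object; "squeeze" is the grip in N (left out, the last holds). Time passes only in rows, so rows that do not move let the fingers close. It gives the time, the measured TCP pose, the force, the opening and the grip force at its end, in the units of the state.
- robot.state(): the state, without advancing time (a new reading comes with each control period).
- robot.grab_frame(name): name is "scene" or "top" or "wrist"; returns the picture (420x560x3 uint8, red, green, blue); there is no depth.
- robot.calibration(name): a dict with "mtx" (3x3 intrinsics, pixels), "extrinsics" (4x4, takes a point from camera to world coordinates). Camera axes: x right, y down, z forward; pixel columns grow to the right and rows downward; lengths in m; the calibration is good to about 2 mm. A picture is of the moment at which its call begins: read the wrist's pose just before it. calibration takes no time and is no camera call; for the wrist camera it gives the pose at the moment of the call.
- robot.job_done(): hands the job in; it is judged then, once.
Trained networks look in the newest picture that a camera, given by its name, has taken for a name from the list of things; names that differ only in an ending like _2 or _b are one class to them, and where a whole thing is asked for, a point or a joint stands for the part that bears it (a point fixed in the world has none). Each returns a list of dicts, best first, with "p" (0 to 1); they miss things now and then, are a little off and sometimes report something else, mostly with a low value. They report only what shows in the picture. A call takes as long as a camera call. They do not tell look-alikes from the thing itself.
- robot.spot_in(target, camera): "extent" ([left, top, right, bottom] in pixels, round what is visible of it).
- robot.trace(target, camera): "pixels" (420x560 bool, what is visible of it) and "extent" ([left, top, right, bottom] in pixels, round what is visible of it).
- robot.pinpoint(target, camera): "at" ([column, row] in pixels: a listed point, or the origin of a listed thing).
The state is a dict: "clock": time; "joints": joint angles; "qd": joint speeds; "effort": joint torques, N m; "eef_pos": TCP position; "eef_rot": TCP orientation; "force": force on the tool from outside, world axes, zero at the start; "torque": the same for the moment, N m; "width": opening from 0.0 (shut) to 1.0 (fully open); "gripper_force": force on a finger pad.
Only numpy, scipy, OpenCV 4.12 (cv2) and the standard library are available. Lean on these libraries where they do the work, as an engineer would, in place of code of your own. Each camera call takes 0.05 s, during which the arm holds its last target. There are 200 camera calls.

TASK

Take the scoop by its black grip and tip its four specimen tubes gently, from close above, onto the upper end of the rack that stands empty, so that they roll down and each settles fully in a groove of its own. Leave the six tubes on the other rack in their grooves, and stand the emptied scoop back upright, flat on the bench.

Things in the scene. Friction and masses are not known exactly. Their poses are not given: they have to be found in the camera images.
- scoop: open sheet-aluminium scoop, 84 mm wide, 74 long, 96 high with its grip, 0.18 to 0.29 kg, on the bench with four tubes in one layer across it. Origin on its underside; z up, open pouring lip to its own -x. Foot plate from x = -8 to +42 mm only: nothing stands under the lip. Floor sheet 3 mm thick; side walls 78 mm apart inside, 14 mm above the floor
- scoop_grip (a point): middle of the scoop's black upright grip block (12 mm thick along the scoop's x, 34 mm wide along y, from z = 56 to 96 mm): at x = +32.5, z = 78 mm in the scoop's frame. To be pinched across its 12 mm with the fingers pointing down; axes as the scoop's
- scoop_lip (a point): middle of the upper edge of the pouring lip, at x = -32, z = 27.1 mm in the scoop's frame; axes as the scoop's. From here the floor falls 20 deg to the back wall (x = +26, floor z = 6 mm), where the tubes lie; they start to roll out, one behind the other, when the scoop is tipped lip-down by a little over 20 deg
- rack_a: one of two like racks (rack_a, rack_b) of folded steel, fixed to the bench, 98 mm wide, 116 mm long, 64 mm high at the upper end. One holds six tubes at the start, the other is empty: see where the tubes lie. Origin on the bench under its middle; z up, its own -x is the lower end (roughly towards the robot). Its sloping deck is a listed body of its own
- rack_b: one of two like racks (rack_a, rack_b) of folded steel, fixed to the bench, 98 mm wide, 116 mm long, 64 mm high at the upper end. One holds six tubes at the start, the other is empty: see where the tubes lie. Origin on the bench under its middle; z up, its own -x is the lower end (roughly towards the robot). Its sloping deck is a listed body of its own
- rack_a_deck: the rack's deck, sloping 16 deg down to its -x. Frame pitched with it; y along the grooves; origin mid-deck on the plane of the groove bottoms, 32 mm above bench. Six V grooves, 13 mm apart, 2.8 mm deep, flanks 23 deg, bottoms at x = -43.5, -30.5 .. 21.5 mm; end stop at x = -50.5. Side cheeks 90 mm apart inside, up to z = +15 mm. A seated tube's axis is at z = 6.5, on a ridge 8.8 mm
- rack_b_deck: the rack's deck, sloping 16 deg down to its -x. Frame pitched with it; y along the grooves; origin mid-deck on the plane of the groove bottoms, 32 mm above bench. Six V grooves, 13 mm apart, 2.8 mm deep, flanks 23 deg, bottoms at x = -43.5, -30.5 .. 21.5 mm; end stop at x = -50.5. Side cheeks 90 mm apart inside, up to z = +15 mm. A seated tube's axis is at z = 6.5, on a ridge 8.8 mm
- rack_a_apron (a point): middle of the flat apron at the upper end of the deck, on its surface (deck x = 45, z = 2.8 mm, level with the ridges); axes as the deck's. Apron 34 mm long, open at its upper edge (deck x = 63). A tube let go here rolls down over the ridges to the stop, or to the tube in front, and settles in a groove there; tubes poured all at once can jam
- rack_b_apron (a point): middle of the flat apron at the upper end of the deck, on its surface (deck x = 45, z = 2.8 mm, level with the ridges); axes as the deck's. Apron 34 mm long, open at its upper edge (deck x = 63). A tube let go here rolls down over the ridges to the stop, or to the tube in front, and settles in a groove there; tubes poured all at once can jam
- tube1: sealed amber-glass specimen tube with paper band and black end band, 12 mm thick, 70 mm long, round ends, 18 g; origin at its middle on its axis, which is its y. Starts in the scoop
- tube2: sealed amber-glass specimen tube with paper band and black end band, 12 mm thick, 70 mm long, round ends, 18 g; origin at its middle on its axis, which is its y. Starts in the scoop
- tube3: sealed amber-glass specimen tube with paper band and black end band, 12 mm thick, 70 mm long, round ends, 18 g; origin at its middle on its axis, which is its y. Starts in the scoop
- tube4: sealed amber-glass specimen tube with paper band and black end band, 12 mm thick, 70 mm long, round ends, 18 g; origin at its middle on its axis, which is its y. Starts in the scoop
- tube5: sealed amber-glass specimen tube with paper band and black end band, 12 mm thick, 70 mm long, round ends, 18 g; origin at its middle on its axis, which is its y. Starts seated in a rack groove
- tube6: sealed amber-glass specimen tube with paper band and black end band, 12 mm thick, 70 mm long, round ends, 18 g; origin at its middle on its axis, which is its y. Starts seated in a rack groove
- tube7: sealed amber-glass specimen tube with paper band and black end band, 12 mm thick, 70 mm long, round ends, 18 g; origin at its middle on its axis, which is its y. Starts seated in a rack groove
- tube8: sealed amber-glass specimen tube with paper band and black end band, 12 mm thick, 70 mm long, round ends, 18 g; origin at its middle on its axis, which is its y. Starts seated in a rack groove
- tube9: sealed amber-glass specimen tube with paper band and black end band, 12 mm thick, 70 mm long, round ends, 18 g; origin at its middle on its axis, which is its y. Starts seated in a rack groove
- tube10: sealed amber-glass specimen tube with paper band and black end band, 12 mm thick, 70 mm long, round ends, 18 g; origin at its middle on its axis, which is its y. Starts seated in a rack groove
Not all that is in view belongs to the job. Leave any blue or green look-alike of the tube9 alone. Leave any purple look-alike of the tube7 alone.

How it is judged:
On the way, in this order (a step that is already met when the one before it is completed fails the run):
1. the scoop is lifted with all four tubes still in it (height (world z) of scoop above 0.03 m and distance between each of tube1, tube2, tube3, tube4 and scoop_lip below 0.075 m), for 0.2 s.
2. the scoop is tipped by more than 17 degrees with its lip over the upper part of the empty rack (angle between scoop's own z axis and vertical above 0.3 rad and x of scoop_lip in the frame of rack_a_deck between -0.03 and 0.065 m and y of scoop_lip in the frame of rack_a_deck between -0.03 and 0.03 m), for 0.1 s.
3. all four tubes lie in grooves of that rack (z of tube1 in the frame of rack_a_deck between 0.004 and 0.008 m and x of tube1 in the frame of rack_a_deck between -0.052 and 0.028 m and angle between the y axis of each of tube1, tube2, tube3, tube4 and the y axis of rack_a_deck, either way round below 0.1 rad and z of tube2 in the frame of rack_a_deck between 0.004 and 0.008 m and x of tube2 in the frame of rack_a_deck between -0.052 and 0.028 m and z of tube3 in the frame of rack_a_deck between 0.004 and 0.008 m and x of tube3 in the frame of rack_a_deck between -0.052 and 0.028 m and z of tube4 in the frame of rack_a_deck between 0.004 and 0.008 m and x of tube4 in the frame of rack_a_deck between -0.052 and 0.028 m), for 0.2 s.
At the end, for the whole second after the job is handed in: Each of the four tubes rests in its own groove of the once empty rack (axis within 1.5 mm of seated height, within 0.1 rad of the groove); the six others lie so in theirs; the scoop stands still and upright (0.08 rad), foot within 6 mm of the bench (all of step 3 and z of tube5 in the frame of rack_b_deck between 0.004 and 0.008 m and x of tube5 in the frame of rack_b_deck between -0.052 and 0.028 m and angle between the y axis of each of tube5, tube6, tube7, tube8, tube9, tube10 and the y axis of rack_b_deck, either way round below 0.1 rad and z of tube6 in the frame of rack_b_deck between 0.004 and 0.008 m and x of tube6 in the frame of rack_b_deck between -0.052 and 0.028 m and z of tube7 in the frame of rack_b_deck between 0.004 and 0.008 m and x of tube7 in the frame of rack_b_deck between -0.052 and 0.028 m and z of tube8 in the frame of rack_b_deck between 0.004 and 0.008 m and x of tube8 in the frame of rack_b_deck between -0.052 and 0.028 m and z of tube9 in the frame of rack_b_deck between 0.004 and 0.008 m and x of tube9 in the frame of rack_b_deck between -0.052 and 0.028 m and z of tube10 in the frame of rack_b_deck between 0.004 and 0.008 m and x of tube10 in the frame of rack_b_deck between -0.052 and 0.028 m and linear speed of each of tube1, tube2, tube3, tube4 below 0.03 m/s and height (world z) of scoop below 0.006 m and angle between scoop's own z axis and vertical below 0.08 rad and linear speed of scoop below 0.02 m/s); the robot touches nothing.
It fails at once if a tube is flung or dropped hard (faster than 1.2 m/s) (linear speed of any of tube1, tube2, tube3, tube4 above 1.2 m/s).
It fails at once if a tube of the full rack is knocked out of its groove (shifted by more than 15 mm) (distance of any of tube5, tube6, tube7, tube8, tube9, tube10 from where it was at the start of the episode above 0.015 m).
It also fails if it takes over 58 s, if anything falls off the work surface, if the arm or the gripper's body presses on something with over 40 N, if the wrist force passes 120 N, or if a joint passes its speed limit or range.

## Working session

There is one attempt and no reset: what is moved stays moved. The work goes in short steps, Python scripts to look and compute and a tool call to move; the robot and the scene stay as the last step left them, time stands still between calls to the robot, and variables do not carry over. Pictures are saved under pics/ and viewed, at most 10 in all, crops included, and the job is handed in when it is done.

Besides the shell and the picture viewer there is one more tool, called after ">>>" in YAML: its name, and indented under it one key for each argument. apply_moves: Moves the arm, as the interface text tells. Shifts and turns lie within -1 to 1; 1 stands for 2.5 cm of shift or 0.08 rad of turn. Its arguments: {"type":"object","properties":{"deltas":{"type":"array"},"claw":{"type":"number"},"squeeze":{"type":"number"}},"required":["deltas"]}

```bash
mkdir -p pics
cat > h.py <<'E'
import numpy as np, cv2
from scipy.spatial.transform import Rotation as R
from plant import robot
def ray(cam,px):
    c=robot.calibration(cam); K=np.array(c["mtx"]);T=np.array(c["extrinsics"])
    d=T[:3,:3]@np.linalg.inv(K)@np.array([px[0],px[1],1.]); return T[:3,3],d
def atz(cam,px,z):
    o,d=ray(cam,px); return o+d*(z-o[2])/d[2]
def tri(p1,p2):
    A=[];b=[]
    for o,d in (p1,p2):
        d=d/np.linalg.norm(d);P=np.eye(3)-np.outer(d,d);A.append(P);b.append(P@o)
    return np.linalg.lstsq(np.vstack(A),np.hstack(b),rcond=None)[0]
def proj(cam,X):
    c=robot.calibration(cam);T=np.linalg.inv(np.array(c["extrinsics"]));p=np.array(c["mtx"])@(T[:3,:3]@np.array(X)+T[:3,3]);return p[:2]/p[2]
def save(cam,name):
    im=robot.grab_frame(cam);cv2.imwrite("pics/"+name,im[:,:,::-1]);return im
E
python3 - <<'E'
from h import *
a=save("scene","s0.png");b=save("top","t0.png")
cv2.imwrite("pics/both0.png",cv2.resize(np.vstack([a,b])[:,:,::-1],(400,600)) if 0 else np.vstack([a,b])[:,:,::-1][:, :])
np.set_printoptions(precision=4,suppress=True)
s=robot.state();print(s["clock"],s["eef_pos"],s["eef_rot"],s["width"],s["force"])
for n in ["scoop","scoop_grip","scoop_lip","rack_a","rack_a_apron","rack_a_deck"]:
    for cam in ["scene","top"]:
        print(n,cam,[(np.round(d["at"],1).tolist(),round(d["p"],2)) for d in robot.pinpoint(n,cam)][:4])
for cam in ["scene","top"]: print("tubes",cam,[(np.round(d["at"],0).tolist(),round(d["p"],2)) for d in robot.pinpoint("tube1",cam)])
for cam in ["scene","top"]: print(robot.calibration(cam))
E
```

```text
0.1 [0.184  0.5445 0.2309] [-0.5095 -3.0999  0.0015] 1.0019687126704047 [ 0.007  -0.278  -1.1182]
scoop scene [([280.2, 218.6], 0.68), ([241.4, 203.7], 0.63)]
scoop top [([227.6, 206.8], 0.88)]
scoop_grip scene [([251.1, 176.3], 0.65), ([238.7, 197.5], 0.35)]
scoop_grip top [([229.1, 189.3], 0.6)]
scoop_lip scene [([230.8, 202.3], 0.88)]
scoop_lip top [([285.1, 191.4], 0.7)]
rack_a scene [([212.3, 180.2], 0.9)]
rack_a top [([285.7, 200.2], 0.64), ([173.6, 195.2], 0.6), ([229.7, 188.1], 0.43)]
rack_a_apron scene [([241.7, 200.8], 0.32)]
rack_a_apron top [([171.9, 172.1], 0.72), ([228.2, 201.1], 0.72), ([226.5, 204.2], 0.33)]
rack_a_deck scene [([212.2, 170.2], 0.68)]
rack_a_deck top []
tubes scene [([280.0, 217.0], 0.6), ([244.0, 194.0], 0.56), ([251.0, 195.0], 0.55), ([238.0, 193.0], 0.51), ([283.0, 212.0], 0.47), ([377.0, 312.0], 0.46), ([290.0, 207.0], 0.44), ([405.0, 270.0], 0.44), ([283.0, 203.0], 0.42), ([241.0, 196.0], 0.37), ([274.0, 223.0], 0.36), ([283.0, 214.0], 0.36), ([215.0, 180.0], 0.27)]
tubes top [([285.0, 189.0], 0.71), ([159.0, 252.0], 0.7), ([283.0, 202.0], 0.6), (
[... 159 characters left out ...]
 0.55), ([416.0, 196.0], 0.53), ([290.0, 205.0], 0.5)]
{'mtx': array([[459.8082,   0.    , 274.953 ],
       [  0.    , 459.8082, 207.7532],
       [  0.    ,   0.    ,   1.    ]]), 'extrinsics': array([[ 0.6291, -0.5131,  0.5839, -0.2641],
       [-0.777 , -0.3944,  0.4906, -0.4   ],
       [-0.0215, -0.7623, -0.6469,  0.7905],
       [ 0.    ,  0.    ,  0.    ,  1.    ]])}
{'mtx': array([[541.6571,   0.    , 286.3722],
       [  0.    , 541.6571, 213.1838],
       [  0.    ,   0.    ,   1.    ]]), 'extrinsics': array([[ 0.0136, -0.9916,  0.1283,  0.2271],
       [-0.9999, -0.0124,  0.0102,  0.1346],
       [-0.0085, -0.1284, -0.9917,  1.3108],
       [ 0.    ,  0.    ,  0.    ,  1.    ]])}
```

View pics/s0.png

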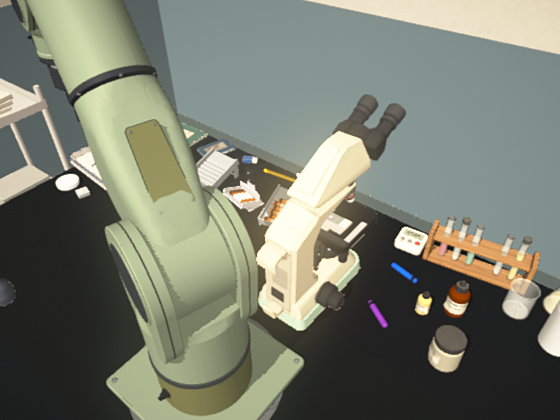

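View pics/t0.png

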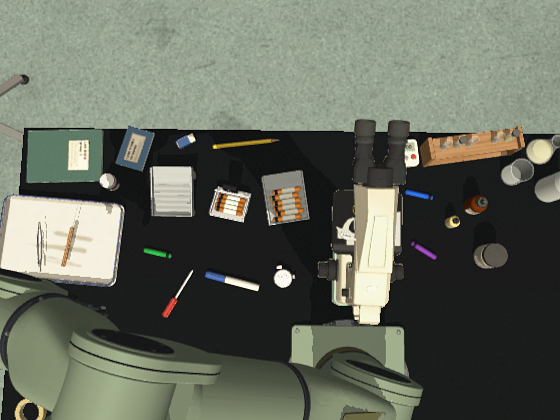

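Empty rack is at about (172,191) top, the full rack at (286,198), and the scoop at (230,204) between them. I'll enlarge this and measure.

Run:
```python
from h import *
np.set_printoptions(precision=4,suppress=True)
b=cv2.imread("pics/t0.png")[155:235,140:320];s=cv2.imread("pics/s0.png")[140:240,180:330]
b=cv2.resize(b,(792,352),interpolation=cv2.INTER_CUBIC);s=cv2.resize(s,(360,240),interpolation=cv2.INTER_CUBIC)
im=np.zeros((594,792,3),np.uint8);im[:352]=b;im[353:593,:360]=s;cv2.imwrite("pics/c0.png",im)
robot.grab_frame("top")
for t in ["scoop","rack_a","scoop_grip"]:
    for d in robot.trace(t,"top")[:4]:
        ys,xs=np.nonzero(d["pixels"]);r=cv2.minAreaRect(np.c_[xs,ys].astype(np.float32))
        print(t,round(d["p"],2),np.round(d["extent"]),r,[atz("top",p,.05)[:2].round(3).tolist() for p in cv2.boxPoints(r)])
print(atz("top",(229.1,189.3),.078))
```

```text
scoop 0.77 [210. 186. 252. 222.] ((230.8882293701172, 202.75296020507812), (35.685062408447266, 32.97343063354492), 12.52880859375) [[0.384, 0.327], [0.461, 0.313], [0.443, 0.23], [0.366, 0.245]]
scoop 0.62 [264. 173. 310. 226.] ((284.8930358886719, 197.55490112304688), (49.41858673095703, 41.435585021972656), 81.25383758544922) [[0.478, 0.21], [0.494, 0.113], [0.378, 0.094], [0.361, 0.19]]
rack_a 0.92 [149. 166. 196. 215.] ((173.0, 191.5), (49.0, 46.0), 90.0) [[0.497, 0.473], [0.498, 0.364], [0.381, 0.36], [0.38, 0.468]]
rack_a 0.9 [264. 172. 308. 224.] ((285.533447265625, 197.75650024414062), (49.407569885253906, 42.76815414428711), 82.56858825683594) [[0.478, 0.209], [0.493, 0.108], [0.376, 0.092], [0.362, 0.191]]
scoop_grip 0.82 [209. 187. 249. 223.] ((230.00001525878906, 202.50001525878906), (35.16766357421875, 32.98484420776367), 14.03624439239502) [[0.385, 0.329], [0.462, 0.313], [0.443, 0.232], [0.366, 0.249]]
[0.4406 0.2804 0.078 ]
```

View pics/c0.png

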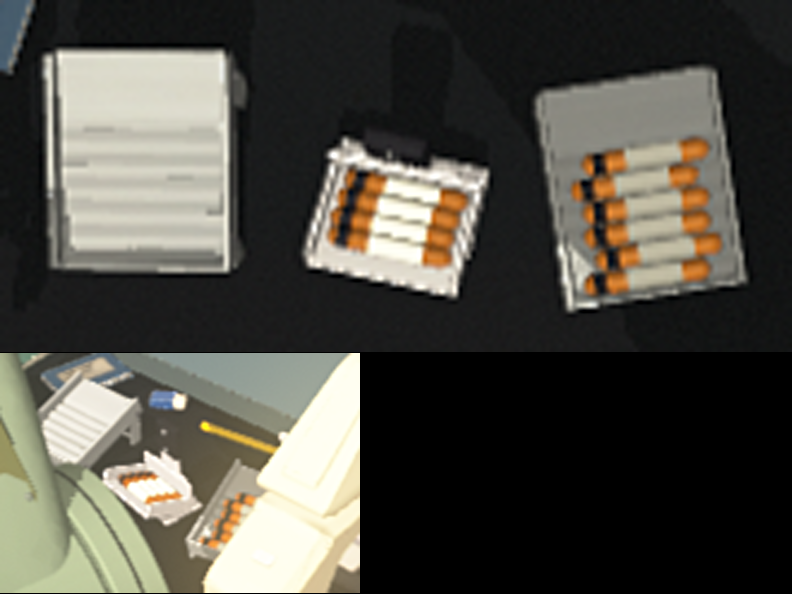

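Crop (4.4x): the left rack is empty, with its flat apron at the far end. The scoop sits in the middle with four amber tubes, its black grip at the top (~px 229,188) and its lip toward the robot. The right rack holds six tubes. The scoop's yaw is about -12°.

```bash
cat >> h.py <<'E'
def pose(p,yaw,tilt):
    """tool pose: tool y along yaw heading, z down, tipped lip-down by tilt"""
    c,s=np.cos(yaw),np.sin(yaw)
    M=np.array([[-s,c,0],[c,s,0],[0,0,-1.]]).T
    return np.array(p,float),R.from_matrix(M)*R.from_euler('x',-tilt)
def cur():
    s=robot.state();return np.array(s["eef_pos"]),R.from_rotvec(s["eef_rot"])
def plan(a,b,n,dec=2,show=True):
    (p0,r0),(p1,r1)=a,b;p,r=p0,r0;w=(r0.inv()*r1).as_rotvec();rows=[]
    for i in range(1,n+1):
        pt=p0+(p1-p0)*i/n;rt=r0*R.from_rotvec(w*i/n)
        d=np.round(r.inv().apply(pt-p)/.025,dec);t=np.round((r.inv()*rt).as_rotvec()/.08,dec)
        rows.append((np.r_[d,t]+0.).tolist());p=p+r.apply(d*.025);r=r*R.from_rotvec(t*.08)
    if show:
        for i in range(0,n,10): print(str(rows[i:i+10]).replace(" ",""))
    print("max",np.abs(rows).max(),"err",p-p1,(r.inv()*r1).as_rotvec());return p,r
E
python3 - <<'E'
from h import *
np.set_printoptions(precision=4,suppress=True)
f=lambda x,y,z:atz("top",(140+x/4.4,155+y/4.4),z)
for q in [(45,52,.064),(230,50,.064),(55,268,.032),(238,268,.032)]:print(f(*q))
plan(cur(),pose((.425,.285,.2),-.213,0),20)
E
```

```text
[0.4943 0.4692 0.064 ]
[0.4966 0.3702 0.064 ]
[0.382  0.4669 0.032 ]
[0.3832 0.3676 0.032 ]
[[-0.62,-0.34,0.06,0.0,0.0,0.91],[-0.65,-0.29,0.07,0.0,0.0,0.91],[-0.66,-0.24,0.06,0.0,0.0,0.91],[-0.69,-0.2,0.06,0.0,0.0,0.92],[-0.69,-0.14,0.06,0.0,0.0,0.91],[-0.7,-0.1,0.07,0.0,0.0,0.91],[-0.71,-0.04,0.06,0.0,0.0,0.91],[-0.71,0.01,0.06,0.0,0.0,0.91],[-0.7,0.06,0.06,0.0,0.0,0.91],[-0.7,0.11,0.07,0.0,0.0,0.91]]
[[-0.69,0.17,0.06,0.0,0.0,0.91],[-0.68,0.21,0.06,0.0,0.0,0.92],[-0.66,0.26,0.06,0.0,0.0,0.91],[-0.63,0.31,0.07,0.0,0.0,0.91],[-0.62,0.35,0.06,0.0,0.0,0.91],[-0.58,0.4,0.06,0.0,0.0,0.91],[-0.56,0.44,0.06,0.0,0.0,0.91],[-0.52,0.48,0.07,0.0,0.0,0.91],[-0.49,0.52,0.06,0.0,0.0,0.91],[-0.44,0.55,0.06,0.0,0.0,0.92]]
max 0.92 err [0.0001 0.0001 0.    ] [ 0.      0.0001 -0.0004]
```

>>> apply_moves:
  deltas:
    - [[-0.62,-0.34,0.06,0,0,0.91],[-0.65,-0.29,0.07,0,0,0.91],[-0.66,-0.24,0.06,0,0,0.91],[-0.69,-0.2,0.06,0,0,0.92],[-0.69,-0.14,0.06,0,0,0.91],[-0.7,-0.1,0.07,0,0,0.91],[-0.71,-0.04,0.06,0,0,0.91],[-0.71,0.01,0.06,0,0,0.91],[-0.7,0.06,0.06,0,0,0.91],[-0.7,0.11,0.07,0,0,0.91]]
  claw: -1

```text
clock: 1.83
eef_pos: [0.3053, 0.4139, 0.2155]
eef_rot: [1.589, 2.71, 0.0]
force: [-0.2, 0.5, -0.2]
width: 1.0
gripper_force: 0.0
```

>>> apply_moves:
  deltas:
    - [[-0.69,0.17,0.06,0,0,0.91],[-0.68,0.21,0.06,0,0,0.92],[-0.66,0.26,0.06,0,0,0.91],[-0.63,0.31,0.07,0,0,0.91],[-0.62,0.35,0.06,0,0,0.91],[-0.58,0.4,0.06,0,0,0.91],[-0.56,0.44,0.06,0,0,0.91],[-0.52,0.48,0.07,0,0,0.91],[-0.49,0.52,0.06,0,0,0.91],[-0.44,0.55,0.06,0,0,0.92]]

```text
clock: 2.67
eef_pos: [0.4262, 0.2836, 0.1998]
eef_rot: [2.452, 1.963, -0.0]
force: [-0.4, 0.6, -0.1]
width: 1.0
gripper_force: 0.0
```

Run:
```python
from h import *
np.set_printoptions(precision=4,suppress=True)
s=robot.state();print(s["clock"],s["eef_pos"],s["eef_rot"],s["force"])
w=save("wrist","w1.png")
for n in ["scoop_grip","scoop_lip","scoop","rack_a_apron","rack_a","rack_a_deck"]:
    z=dict(scoop_grip=.078,scoop_lip=.027,scoop=0,rack_a_apron=.047,rack_a=0,rack_a_deck=.032)[n]
    print(n,[(np.round(d["at"],1).tolist(),round(d["p"],2),atz("wrist",d["at"],z)) for d in robot.pinpoint(n,"wrist")][:4])
print(robot.calibration("wrist"))
```

```text
2.6667 [0.4262 0.2836 0.1998] [ 2.4524  1.9633 -0.0002] [-0.4318  0.6112 -0.1133]
scoop_grip [([302.9, 200.9], 0.73, array([0.4497, 0.2726, 0.078 ]))]
scoop_lip [([236.3, 183.0], 0.86, array([0.3835, 0.2942, 0.027 ])), ([257.3, 40.9], 0.47, array([0.4381, 0.4232, 0.027 ]))]
scoop [([289.5, 301.5], 0.43, array([0.4061, 0.1198, 0.    ]))]
rack_a_apron [([306.6, 28.8], 0.65, array([0.4812, 0.4206, 0.047 ]))]
rack_a [([300.4, 274.6], 0.64, array([0.4276, 0.1567, 0.    ])), ([257.4, 48.1], 0.6, array([0.4342, 0.4247, 0.    ])), ([268.3, 296.2], 0.49, array([0.3803, 0.1343, 0.    ]))]
rack_a_deck [([256.9, 39.8], 0.78, array([0.4359, 0.4252, 0.032 ]))]
{'mtx': array([[298.7639,   0.    , 277.765 ],
       [  0.    , 298.7639, 203.    ],
       [  0.    ,   0.    ,   1.    ]]), 'extrinsics': array([[ 0.9775, -0.2023, -0.0594,  0.4406],
       [-0.2109, -0.9379, -0.2755,  0.355 ],
       [ 0.0001,  0.2818, -0.9595,  0.3425],
       [ 0.    ,  0.    ,  0.    ,  1.    ]])}
```

View pics/w1.png

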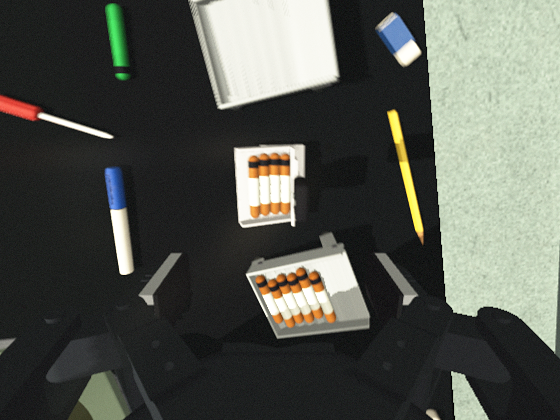

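Wrist view: scoop at (270,187), its lip edge running (235,148)–(240,226), dark grip near (302,195). The empty rack's near cheek runs (219,107)–(338,78), and the full rack is below at (310,290).

Run:
```python
from h import *
np.set_printoptions(precision=4,suppress=True)
P=lambda u,v,z:atz("wrist",(u,v),z)
def yaw(a,b):d=b-a;return np.degrees(np.arctan2(d[1],d[0]))
a,b=P(240,226,.04),P(235,148,.04);print("lip",a,b,yaw(a,b)-90,np.linalg.norm(a-b),(a+b)/2)
a,b=P(219,107,.032),P(338,78,.064);print("cheek",a,b,yaw(a,b))
a,b=P(219,107,.032),P(192,3,.032);print("low end",a,b,yaw(a,b)-90,np.linalg.norm(a-b))
im=cv2.imread("pics/w1.png");c=im[130:240,220:320]
g=cv2.convertScaleAbs(cv2.resize(c,(500,550),interpolation=cv2.INTER_CUBIC),alpha=2.2,beta=30)
cv2.imwrite("pics/c1.png",g)
for n in["scoop","rack_a"]:
  for d in robot.trace(n,"wrist")[:3]:
    ys,xs=np.nonzero(d["pixels"]);h=cv2.approxPolyDP(cv2.convexHull(np.c_[xs,ys].astype(np.int32)),4,True)[:,0]
    print(n,round(d["p"],2),h.tolist())
```

```text
lip [0.3766 0.2515 0.04  ] [0.3922 0.3333 0.04  ] -10.77056712674927 0.08330689186707509 [0.3844 0.2924 0.04  ]
cheek [0.3854 0.3749 0.032 ] [0.4981 0.3743 0.064 ] -0.34710637940125966
low end [0.3854 0.3749 0.032 ] [0.3853 0.4667 0.032 ] 0.07898360142313265 0.09175442666958193
scoop 0.96 [[306, 218], [241, 225], [233, 147], [302, 143]]
rack_a 0.77 [[335, 78], [316, 89], [234, 109], [217, 106], [188, 0], [324, 0]]
rack_a 0.64 [[368, 325], [276, 336], [246, 271], [256, 256], [328, 230], [342, 243], [369, 314]]
```

View pics/c1.png

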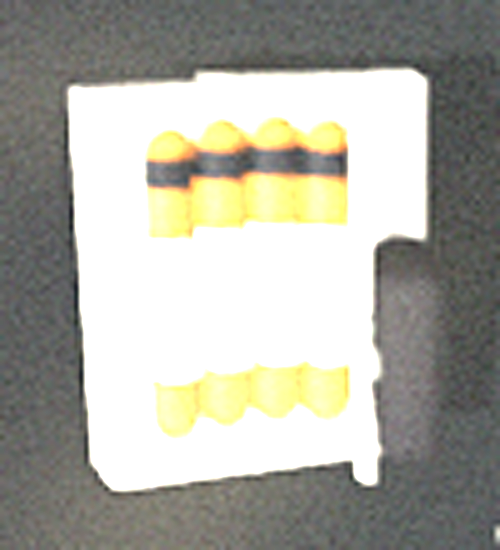

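Run:
```python
from h import *
np.set_printoptions(precision=1,suppress=True)
import itertools
from scipy.optimize import least_squares
def W(q,p):
    c,s=np.cos(q[2]),np.sin(q[2]);return [q[0]+c*p[0]-s*p[1],q[1]+s*p[0]+c*p[1],p[2]]
def grip(q):
    u=np.array([proj("wrist",W(q,(.0325+a*.006,b*.017,z))) for a,b,z in itertools.product((-1,1),(-1,1),(.056,.096))]);return np.r_[u.min(0),u.max(0)]
obs=np.array([296,179,307,222])
def res(q):
    l=[proj("wrist",W(q,(-.032-.0045,s*.042,.0271+.013))) for s in(-1,1)]
    return np.r_[(np.array(l)-[[240,226],[235,148]]).ravel(),(grip(q)-obs)]
r=least_squares(res,[.415,.285,-.19],x_scale=[.01,.01,.1])
np.set_printoptions(precision=4,suppress=True)
q=r.x;print(q,np.degrees(q[2]),res(q).round(1));g=np.array(W(q,(.0325,0,.059)));print("grip",g, "lip",W(q,(-.032,0,.027)))
print(grip(q))
plan(cur(),pose((g[0],g[1],.13),q[2],0),5)
plan(pose((g[0],g[1],.13),q[2],0),pose(g,q[2],0),5)
```

```text
[ 0.4165  0.2844 -0.2046] -11.721517657754204 [-3.8  1.4 -2.8  0.9 -0.5 -3.   5.8  1.2]
grip [0.4483 0.2778 0.059 ] lip [np.float64(0.38514367227441415), np.float64(0.2909125330553234), 0.027]
[295.4971 176.0318 312.753  223.1918]
[[-0.02,0.2,0.56,0.0,0.0,-0.02],[-0.02,0.19,0.56,0.0,0.0,-0.02],[-0.02,0.2,0.56,0.0,0.0,-0.02],[-0.02,0.2,0.56,0.0,0.0,-0.02],[-0.03,0.19,0.56,0.0,0.0,-0.02]]
max 0.56 err [-0.0001 -0.0001  0.0001] [-0.0001 -0.0002  0.    ]
[[0.0,0.0,0.57,0.0,0.0,0.0],[0.0,0.0,0.57,0.0,0.0,0.0],[0.0,0.0,0.56,0.0,0.0,0.0],[0.0,0.0,0.57,0.0,0.0,0.0],[0.0,0.0,0.57,0.0,0.0,0.0]]
max 0.57 err [0. 0. 0.] [0. 0. 0.]
```

>>> apply_moves:
  deltas:
    - [[-0.02,0.18,0.56,0,0,-0.02],[-0.02,0.18,0.56,0,0,-0.02],[-0.02,0.18,0.56,0,0,-0.02],[-0.02,0.18,0.56,0,0,-0.02],[-0.03,0.18,0.56,0,0,-0.02],[0,0,0.57,0,0,0],[0,0,0.57,0,0,0],[0,0,0.56,0,0,0],[0,0,0.57,0,0,0],[0,0,0.57,0,0,0]]

```text
clock: 3.95
eef_pos: [0.4464, 0.278, 0.0584]
eef_rot: [-2.437, -1.983, -0.0]
force: [-0.4, 0.2, -0.2]
width: 0.998
gripper_force: 0.0
```

Run:
```python
from h import *
w=save("wrist","w2.png");s=robot.state();print(s["clock"],s["eef_pos"],s["force"])
print([(d["at"],d["p"],atz("wrist",d["at"],.078)) for d in robot.pinpoint("scoop_grip","wrist")],[(atz("wrist",d["at"],.027),d["p"]) for d in robot.pinpoint("scoop_lip","wrist")])
```

```text
4.0 [0.44557412 0.27753666 0.05618239] [-1.85380394 -1.0728631  -3.91805661]
[([272.9, 277.9], 0.93, array([0.44426423, 0.27740971, 0.078     ]))] [(array([0.38254424, 0.28932851, 0.027     ]), 0.71)]
```

View pics/w2.png

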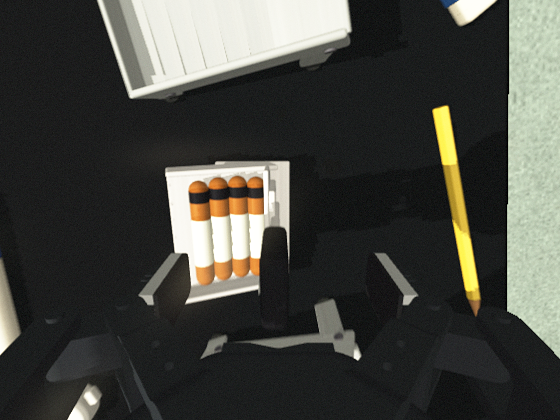

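The grip (273,278) lies centred between the pads (165…393), and the tubes are clear of the fingers. Closing.

>>> apply_moves:
  deltas:
    - [[0,-0.05,-0.06,0,0,0],[0,0,0,0,0,0],[0,0,0,0,0,0],[0,0,0,0,0,0],[0,0,0,0,0,0],[0,0,0,0,0,0],[0,0,0,0,0,0],[0,0,0,0,0,0]]
  claw: 1
  squeeze: 80

```text
clock: 4.77
eef_pos: [0.4451, 0.278, 0.0608]
eef_rot: [-2.437, -1.982, 0.0]
force: [-2.6, -0.2, 6.9]
width: 0.132
gripper_force: 78.5
```

>>> apply_moves:
  deltas:
    - [[0,0,0,0,0,0],[0,0,0,0,0,0],[0,0,0,0,0,0]]

```text
clock: 5.02
eef_pos: [0.4452, 0.278, 0.0608]
eef_rot: [-2.437, -1.982, 0.0]
force: [-2.2, 0.1, 7.4]
width: 0.129
gripper_force: 78.5
```

>>> apply_moves:
  deltas:
    - [[0,0,-0.15,0,0,0],[0,0,-0.3,0,0,0],[0,0,-0.5,0,0,0],[0,0,-0.6,0,0,0],[0,0,-0.6,0,0,0],[0,0,-0.6,0,0,0],[0,0,-0.6,0,0,0],[0,0,-0.5,0,0,0],[0,0,-0.3,0,0,0],[0,0,-0.1,0,0,0]]

```text
clock: 5.85
eef_pos: [0.4455, 0.2781, 0.1681]
eef_rot: [2.437, 1.982, 0.002]
force: [-0.1, -0.4, -3.0]
width: 0.128
gripper_force: 78.0
```

Run:
```python
from h import *
np.set_printoptions(precision=4,suppress=True)
s=robot.state();print(s["clock"],s["eef_pos"],s["force"],s["width"])
w=save("wrist","w3.png")
c=robot.calibration("wrist");T=np.array(c["extrinsics"])
for n in ["scoop_lip","rack_a_apron","rack_a_deck"]:
    z=dict(scoop_lip=robot.state()["eef_pos"][2]-.0608+.0271,rack_a_apron=.047,rack_a_deck=.032)[n]
    print(n,[(np.round(d["at"],1).tolist(),round(d["p"],2),atz("wrist",d["at"],z)) for d in robot.pinpoint(n,"wrist")][:4])
for d in robot.trace("scoop","wrist")[:1]:
    ys,xs=np.nonzero(d["pixels"]);print(cv2.approxPolyDP(cv2.convexHull(np.c_[xs,ys].astype(np.int32)),3,True)[:,0].tolist())
p,r=cur();v=(r.inv()*R.from_matrix(T[:3,:3])).as_matrix();print("cam in tool",v,r.inv().apply(T[:3,3]-p))
robot.grab_frame("top")
for n in ["scoop_lip","rack_a_apron"]:print(n,[(np.round(d["at"],1).tolist(),round(d["p"],2)) for d in robot.pinpoint(n,"top")][:4])
```

```text
5.85 [0.4455 0.2781 0.1681] [-0.0684 -0.3545 -3.0352] 0.12755386247691072
scoop_lip [([179.3, 230.8], 0.59, array([0.3858, 0.292 , 0.134 ]))]
rack_a_apron [([284.2, 12.3], 0.58, array([0.4808, 0.4209, 0.047 ]))]
rack_a_deck [([234.1, 26.8], 0.57, array([0.4394, 0.423 , 0.032 ]))]
[[289, 323], [268, 324], [181, 281], [170, 167], [227, 160], [291, 162]]
cam in tool [[ 0.0003 -0.9598 -0.2805]
 [ 1.     -0.0002  0.0018]
 [-0.0018 -0.2805  0.9598]] [ 0.0715  0.0009 -0.1441]
scoop_lip [([279.3, 177.7], 0.51)]
rack_a_apron [([171.4, 175.6], 0.75)]
```

View pics/w3.png

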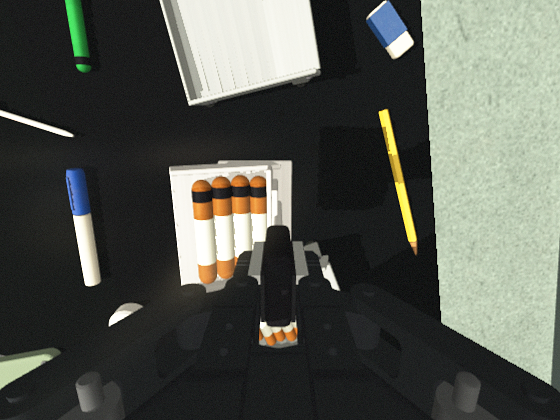

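The scoop is lifted with all four tubes at (205–265,180–280). Next I carry it gently to hover over the empty rack's apron.

Run:
```python
from h import *
np.set_printoptions(precision=4,suppress=True)
p,r=cur();M=r.as_matrix();print("yaw",np.arctan2(M[1,1],M[0,1]))
print("apron top",atz("top",(171.4,175.6),.047))
plan((p,r),pose((.547,.421,.150),.01,0),20)
```

```text
yaw -0.20555866187362443
apron top [0.4773 0.4223 0.047 ]
[[0.32,0.14,0.03,0.0,0.0,-0.13],[0.32,0.15,0.03,0.0,0.0,-0.14],[0.32,0.14,0.04,0.0,0.0,-0.13],[0.32,0.15,0.03,0.0,0.0,-0.14],[0.31,0.16,0.03,0.0,0.0,-0.13],[0.32,0.16,0.03,0.0,0.0,-0.14],[0.31,0.16,0.04,0.0,0.0,-0.13],[0.31,0.16,0.03,0.0,0.0,-0.14],[0.31,0.17,0.03,0.0,0.0,-0.13],[0.31,0.17,0.03,0.0,0.0,-0.14]]
[[0.3,0.18,0.04,0.0,0.0,-0.13],[0.3,0.18,0.03,0.0,0.0,-0.14],[0.3,0.18,0.03,0.0,0.0,-0.13],[0.3,0.18,0.03,-0.01,0.01,-0.14],[0.3,0.19,0.04,0.0,0.0,-0.13],[0.3,0.19,0.03,0.0,0.0,-0.14],[0.29,0.19,0.03,0.0,0.0,-0.13],[0.29,0.2,0.03,0.0,0.0,-0.14],[0.29,0.2,0.04,0.0,0.0,-0.13],[0.28,0.2,0.03,0.0,0.0,-0.13]]
max 0.32 err [-0.0001 -0.0001  0.    ] [ 0.0002 -0.0002 -0.0004]
```

>>> apply_moves:
  deltas:
    - [[0.32,0.14,0.03,0,0,-0.13],[0.32,0.15,0.03,0,0,-0.14],[0.32,0.14,0.04,0,0,-0.13],[0.32,0.15,0.03,0,0,-0.14],[0.31,0.16,0.03,0,0,-0.13],[0.32,0.16,0.03,0,0,-0.14],[0.31,0.16,0.04,0,0,-0.13],[0.31,0.16,0.03,0,0,-0.14],[0.31,0.17,0.03,0,0,-0.13],[0.31,0.17,0.03,0,0,-0.14]]

```text
clock: 7.08
eef_pos: [0.4963, 0.3499, 0.1584]
eef_rot: [2.326, 2.111, -0.001]
force: [0.2, 0.2, -2.5]
width: 0.126
gripper_force: 78.0
```

>>> apply_moves:
  deltas:
    - [[0.3,0.18,0.04,0,0,-0.13],[0.3,0.18,0.03,0,0,-0.14],[0.3,0.18,0.03,0,0,-0.13],[0.3,0.18,0.03,0,0,-0.14],[0.3,0.19,0.04,0,0,-0.13],[0.3,0.19,0.03,0,0,-0.14],[0.29,0.19,0.03,0,0,-0.13],[0.29,0.2,0.03,0,0,-0.14],[0.29,0.2,0.04,0,0,-0.13],[0.28,0.2,0.03,0,0,-0.13]]

```text
clock: 7.92
eef_pos: [0.547, 0.4212, 0.1499]
eef_rot: [-2.21, -2.233, 0.002]
force: [-0.2, 1.4, -3.4]
width: 0.128
gripper_force: 78.1
```

Run:
```python
from h import *
np.set_printoptions(precision=4,suppress=True)
s=robot.state();print(s["clock"],s["eef_pos"],s["eef_rot"],s["force"],s["width"])
w=save("wrist","w4.png");zl=s["eef_pos"][2]-.0608+.0271
print([(np.round(d["at"],1).tolist(),round(d["p"],2),atz("wrist",d["at"],zl)) for d in robot.pinpoint("scoop_lip","wrist")])
print([(np.round(d["at"],1).tolist(),round(d["p"],2),atz("wrist",d["at"],.032)) for d in robot.pinpoint("rack_a_deck","wrist")])
print([(np.round(d["at"],1).tolist(),round(d["p"],2),atz("wrist",d["at"],.047)) for d in robot.pinpoint("rack_a_apron","wrist")])
t=save("top","t4.png")
c=cv2.resize(t[150:230,130:260],(780,480),interpolation=cv2.INTER_CUBIC)[:,:,::-1]
w=cv2.resize(w[:,:,::-1],(800,600));cv2.imwrite("pics/w4b.png",w)
```

```text
7.9167 [0.547  0.4212 0.1499] [-2.21   -2.2327  0.0015] [-0.2016  1.3562 -3.3815] 0.12777612894279694
[([177.2, 231.9], 0.59, array([0.4842, 0.4213, 0.1162]))]
[([157.8, 196.9], 0.97, array([0.4392, 0.4201, 0.032 ]))]
[]
```

View pics/w4b.png

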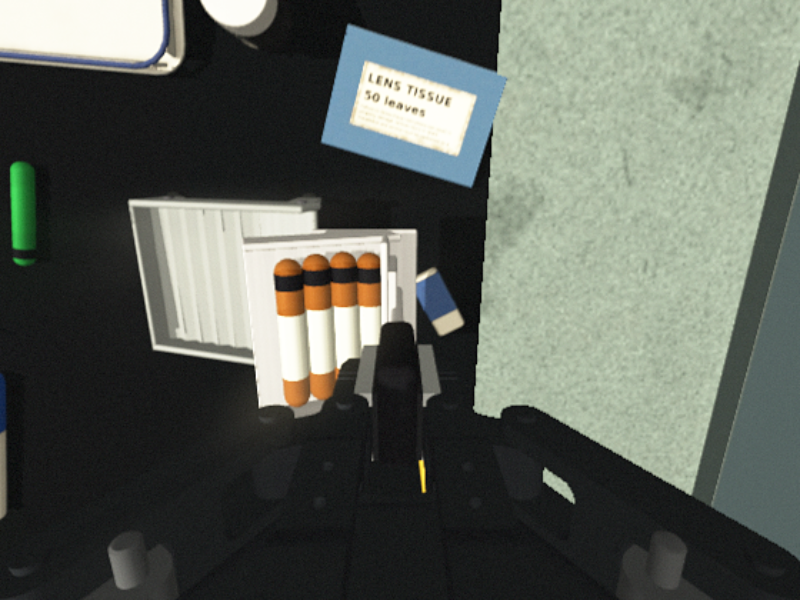

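Run:
```python
from h import *
np.set_printoptions(precision=4,suppress=True)
P=lambda u,v,z:atz("wrist",(u*.7,v*.7),z)
a,b,c=P(128,200,.032),P(152,349,.032),P(320,199,.064)
print("rack low corners",a,b,"up far",c,"scoop lip +y outer",P(244,238,.116+.014),P(244,238,.1162))
for n in["rack_a"]:
  for d in robot.trace(n,"wrist")[:1]:
    ys,xs=np.nonzero(d["pixels"]);h=cv2.approxPolyDP(cv2.convexHull(np.c_[xs,ys].astype(np.int32)),2,True)[:,0];print(h.tolist())
for q in[[.439,.4185,.02],[.439,.421,.01],[.4375,.421,.0]]:
  f=lambda x,y,z:proj("wrist",[q[0]+np.cos(q[2])*x-np.sin(q[2])*y,q[1]+np.sin(q[2])*x+np.cos(q[2])*y,z])/.7
  print(q,f(-.056,.049,.032),f(-.056,-.049,.032),f(.0567,.049,.064))
```

```text
rack low corners [0.3858 0.4697 0.032 ] [0.3854 0.3726 0.032 ] up far [0.5066 0.4739 0.064 ] scoop lip +y outer [0.4884 0.4641 0.13  ] [0.4835 0.4617 0.1162]
[[223, 139], [221, 158], [176, 254], [106, 243], [90, 140], [119, 134], [219, 135]]
[0.439, 0.4185, 0.02] [122.7666 205.7003] [150.9633 354.783 ] [297.9207 209.0205]
[0.439, 0.421, 0.01] [122.6914 200.522 ] [149.5094 350.5714] [298.6587 205.31  ]
[0.4375, 0.421, 0.0] [120.8392 199.5511] [146.3779 349.7748] [296.8122 206.3759]
```

The four tubes are aboard, and the rack's low corners are at (90,140) and (106,244). The rack centre works out near (0.440, 0.421), yaw ≈ 0, and the lip is in line with it. I'll pre-tip to 15° about the lip, then lower.

```bash
cat >> h.py <<'E'
def lipP(lip,yaw,t):
    c,s=np.cos(t),np.sin(t);dx,dz=.0645*c-.0337*s,.0645*s+.0337*c
    return pose(np.array(lip)+[dx*np.cos(yaw),dx*np.sin(yaw),dz],yaw,t)
E
python3 - <<'E'
from h import *
np.set_printoptions(precision=4,suppress=True)
a=plan(cur(),lipP((.4825,.421,.112),.005,.26),10)
plan(a,lipP((.4825,.421,.059),.005,.26),8)
E
```

```text
[[0.0,-0.04,-0.04,-0.33,0.0,0.01],[0.01,-0.04,-0.05,-0.32,0.0,0.0],[0.0,-0.04,-0.04,-0.33,0.0,0.01],[0.0,-0.04,-0.05,-0.32,0.0,0.0],[0.01,-0.04,-0.04,-0.33,0.0,0.01],[0.0,-0.04,-0.05,-0.32,0.0,0.0],[0.0,-0.03,-0.05,-0.33,0.0,0.01],[0.0,-0.04,-0.05,-0.32,0.0,0.0],[0.01,-0.03,-0.05,-0.33,0.0,0.01],[0.0,-0.03,-0.05,-0.32,0.0,0.0]]
max 0.33 err [ 0. -0. -0.] [-0.0002 -0.0001  0.0002]
[[0.0,-0.07,0.26,0.0,0.0,0.0],[0.0,-0.07,0.25,0.0,0.0,0.0],[0.0,-0.06,0.26,0.0,0.0,0.0],[0.0,-0.07,0.25,0.0,0.0,0.0],[0.0,-0.07,0.26,0.0,0.0,0.0],[0.0,-0.07,0.26,0.0,0.0,0.0],[0.0,-0.07,0.25,0.0,0.0,0.0],[0.0,-0.07,0.26,0.0,0.0,0.0]]
max 0.26 err [-0.0001 -0.     -0.0001] [-0.0002 -0.0001  0.0002]
```

>>> apply_moves:
  deltas:
    - [[0,-0.04,-0.04,-0.33,0,0.01],[0.01,-0.04,-0.05,-0.32,0,0],[0,-0.04,-0.04,-0.33,0,0.01],[0,-0.04,-0.05,-0.32,0,0],[0.01,-0.04,-0.04,-0.33,0,0.01],[0,-0.04,-0.05,-0.32,0,0],[0,-0.03,-0.05,-0.33,0,0.01],[0,-0.04,-0.05,-0.32,0,0],[0.01,-0.03,-0.05,-0.33,0,0.01],[0,-0.03,-0.05,-0.32,0,0]]

```text
clock: 9.05
eef_pos: [0.5361, 0.4214, 0.1615]
eef_rot: [2.077, 2.088, 0.275]
force: [0.4, -0.1, -3.8]
width: 0.125
gripper_force: 78.2
```

>>> apply_moves:
  deltas:
    - [[0,-0.07,0.26,0,0,0],[0,-0.07,0.25,0,0,0],[0,-0.06,0.26,0,0,0],[0,-0.07,0.25,0,0,0],[0,-0.07,0.26,0,0,0],[0,-0.07,0.26,0,0,0],[0,-0.07,0.25,0,0,0],[0,-0.07,0.26,0,0,0],[0,0,0,0,0,0]]

```text
clock: 9.8
eef_pos: [0.5358, 0.4214, 0.1064]
eef_rot: [2.077, 2.09, 0.271]
force: [-1.1, -0.8, -3.0]
width: 0.128
gripper_force: 78.2
```

Run:
```python
from h import *
np.set_printoptions(precision=4,suppress=True)
s=robot.state();print(s["clock"],s["eef_pos"],s["force"],s["width"]);p,r=lipP((.4825,.421,.059),.005,.26);print(p,(r.inv()*cur()[1]).as_rotvec())
w=save("wrist","w5.png");robot.grab_frame("top")
print("lip",[(np.round(d["at"],1).tolist(),round(d["p"],2),atz("wrist",d["at"],.059)) for d in robot.pinpoint("scoop_lip","wrist")])
print("deck",[(np.round(d["at"],1).tolist(),round(d["p"],2),atz("wrist",d["at"],.032)) for d in robot.pinpoint("rack_a_deck","wrist")])
print("tubes",[(np.round(d["at"]).tolist(),round(d["p"],2)) for d in robot.pinpoint("tube1","wrist")])
cv2.imwrite("pics/w5b.png",cv2.resize(w[100:330,60:360,::-1],(780,598)))
for t0,t1 in((.26,.34),(.34,.37),(.37,.40)):plan(lipP((.4825,.421,.059),.005,t0),lipP((.4825,.421,.059),.005,t1),4,dec=3)
```

```text
9.8 [0.5358 0.4214 0.1064] [-1.0512 -0.7846 -3.0318] 0.1275249818414397
[0.5362 0.4213 0.1081] [ 0.0016 -0.0006 -0.001 ]
lip [([179.1, 231.8], 0.67, array([0.4854, 0.4217, 0.059 ]))]
deck [([113.5, 221.5], 0.71, array([0.4417, 0.423 , 0.032 ]))]
tubes [([241.0, 230.0], 0.8), ([205.0, 235.0], 0.71), ([258.0, 226.0], 0.69), ([222.0, 230.0], 0.59)]
[[0.0,-0.029,-0.05,-0.25,0.0,0.0],[0.0,-0.028,-0.052,-0.25,0.0,0.0],[0.0,-0.027,-0.051,-0.25,0.0,0.0],[0.0,-0.026,-0.052,-0.25,0.0,0.0]]
max 0.25 err [-0. -0. -0.] [-0. -0.  0.]
[[0.0,-0.01,-0.019,-0.094,0.0,0.0],[0.0,-0.011,-0.019,-0.094,0.0,0.0],[0.0,-0.01,-0.02,-0.093,0.0,0.0],[0.0,-0.01,-0.019,-0.094,0.0,0.0]]
max 0.094 err [-0. -0. -0.] [-0.  0.  0.]
[[0.0,-0.01,-0.019,-0.094,0.0,0.0],[0.0,-0.011,-0.019,-0.094,0.0,0.0],[0.0,-0.01,-0.02,-0.093,0.0,0.0],[0.0,-0.01,-0.019,-0.094,0.0,0.0]]
max 0.094 err [-0. -0. -0.] [ 0. -0. -0.]
```

View pics/w5b.png

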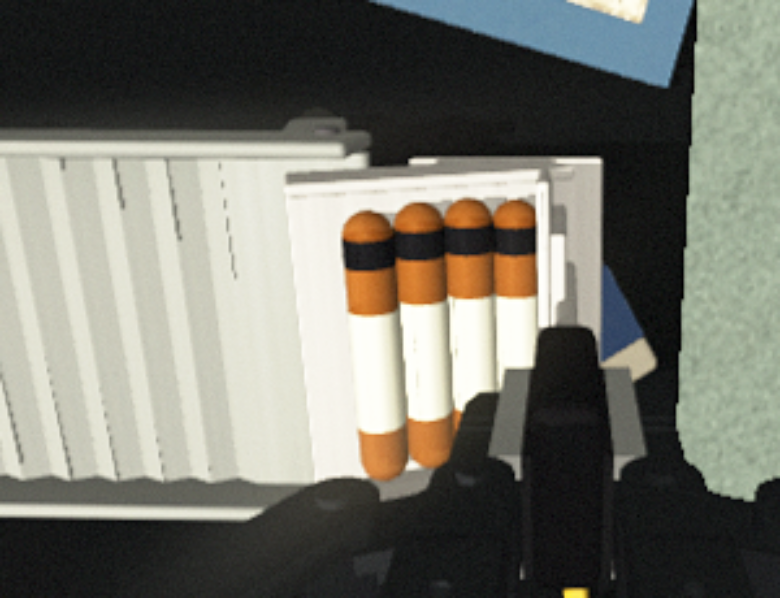

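>>> apply_moves:
  deltas:
    - [[0,-0.029,-0.05,-0.25,0,0],[0,-0.028,-0.052,-0.25,0,0],[0,-0.027,-0.051,-0.25,0,0],[0,-0.026,-0.052,-0.25,0,0],[0,0,0,0,0,0],[0,0,0,0,0,0]]

```text
clock: 10.55
eef_pos: [0.5321, 0.422, 0.1125]
eef_rot: [2.031, 2.044, 0.351]
force: [0.1, 0.2, -2.6]
width: 0.131
gripper_force: 78.3
```

>>> apply_moves:
  deltas:
    - [[0,-0.01,-0.019,-0.094,0,0],[0,-0.01,-0.019,-0.094,0,0],[0,-0.01,-0.019,-0.094,0,0],[0,0,0,0,0,0],[0,0,0,0,0,0]]

```text
clock: 10.97
eef_pos: [0.5309, 0.4218, 0.1133]
eef_rot: [2.018, 2.03, 0.372]
force: [0.5, 0.0, -2.0]
width: 0.129
gripper_force: 78.3
```

```bash
cat > look.py <<'E'
from h import *
import sys
s=robot.state();M=cur()[1].as_matrix();print(s["clock"],np.round(s["eef_pos"],4),"tilt",np.arccos(-M[2,2]).round(3),np.round(s["force"],1))
w=save("wrist",sys.argv[1])
print("tubes",[(np.round(d["at"]).tolist(),round(d["p"],2)) for d in robot.pinpoint("tube1","wrist")])
E
python3 look.py w6.png
```

```text
10.9667 [0.5309 0.4218 0.1133] tilt 0.362 [ 0.5  0.  -2. ]
tubes [([227.0, 230.0], 0.89), ([200.0, 235.0], 0.85), ([241.0, 227.0], 0.79), ([257.0, 227.0], 0.71)]
```

>>> apply_moves:
  deltas:
    - [[0,0,0,0,0,0],[0,0,0,0,0,0],[0,0,0,0,0,0]]

```text
clock: 11.32
eef_pos: [0.5311, 0.4216, 0.1133]
eef_rot: [2.019, 2.03, 0.372]
force: [-0.1, 0.3, -2.2]
width: 0.126
gripper_force: 78.2
```

```bash
python3 look.py w7.png
```

```text
11.3167 [0.5311 0.4216 0.1133] tilt 0.363 [-0.1  0.3 -2.2]
tubes [([224.0, 230.0], 0.91), ([240.0, 228.0], 0.8), ([257.0, 227.0], 0.78), ([172.0, 229.0], 0.72), ([202.0, 236.0], 0.69)]
```

>>> apply_moves:
  deltas:
    - [[0,0,0,0,0,0],[0,0,0,0,0,0],[0,0,0,0,0,0]]

```text
clock: 11.67
eef_pos: [0.531, 0.4217, 0.1133]
eef_rot: [2.019, 2.03, 0.372]
force: [0.4, -0.8, -3.5]
width: 0.128
gripper_force: 78.2
```

```bash
python3 look.py w8.png; python3 -c "
import cv2,numpy as np
cv2.imwrite('pics/c8.png',cv2.resize(np.hstack([cv2.imread(f'pics/w{i}.png')[120:300,60:290] for i in (6,7,8)]),(800,209)))"
```

```text
11.6667 [0.531  0.4217 0.1133] tilt 0.362 [ 0.4 -0.8 -3.5]
tubes [([257.0, 228.0], 0.78), ([242.0, 227.0], 0.76), ([202.0, 235.0], 0.7), ([221.0, 231.0], 0.59)]
```

View pics/c8.png

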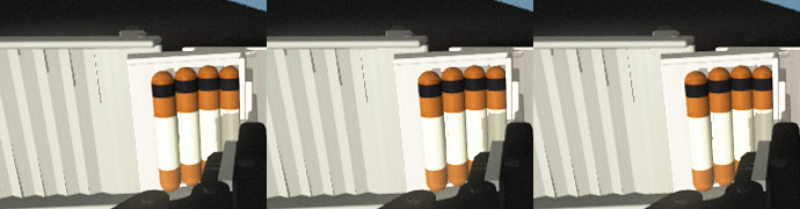

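All four tubes are still in the scoop in these three frames, none rolling. I'll tip in small steps.

>>> apply_moves:
  deltas:
    - [[0,-0.01,-0.019,-0.094,0,0],[0,-0.01,-0.019,-0.094,0,0],[0,0,0,0,0,0],[0,0,0,0,0,0],[0,0,0,0,0,0],[0,0,0,0,0,0]]

```text
clock: 12.27
eef_pos: [0.5302, 0.4217, 0.114]
eef_rot: [2.01, 2.021, 0.387]
force: [0.3, -0.4, -3.0]
width: 0.135
gripper_force: 78.2
```

```bash
python3 look.py w9.png
```

```text
12.2667 [0.5302 0.4217 0.114 ] tilt 0.378 [ 0.3 -0.4 -3. ]
tubes [([259.0, 227.0], 0.79), ([241.0, 228.0], 0.76), ([222.0, 230.0], 0.56), ([201.0, 231.0], 0.56)]
```

>>> apply_moves:
  deltas:
    - [[0,-0.01,-0.019,-0.094,0,0],[0,-0.01,-0.019,-0.094,0,0],[0,0,0,0,0,0],[0,0,0,0,0,0],[0,0,0,0,0,0]]

```text
clock: 12.78
eef_pos: [0.5293, 0.4217, 0.1147]
eef_rot: [2.001, 2.012, 0.401]
force: [-0.2, 0.1, -2.4]
width: 0.134
gripper_force: 78.3
```

```bash
python3 look.py w10.png
```

```text
12.7833 [0.5293 0.4217 0.1147] tilt 0.393 [-0.2  0.1 -2.4]
tubes [([239.0, 226.0], 0.72), ([254.0, 225.0], 0.62), ([222.0, 233.0], 0.61), ([202.0, 234.0], 0.57), ([105.0, 226.0], 0.33)]
```

>>> apply_moves:
  deltas:
    - [[0,-0.01,-0.019,-0.094,0,0],[0,-0.01,-0.019,-0.094,0,0],[0,0,0,0,0,0],[0,0,0,0,0,0],[0,0,0,0,0,0]]

```text
clock: 13.3
eef_pos: [0.5285, 0.4217, 0.1154]
eef_rot: [1.992, 2.004, 0.414]
force: [0.8, 0.7, -2.8]
width: 0.129
gripper_force: 78.3
```

```bash
python3 look.py w11.png
```

```text
13.3 [0.5285 0.4217 0.1154] tilt 0.408 [ 0.8  0.7 -2.8]
tubes [([221.0, 232.0], 0.94), ([236.0, 228.0], 0.73), ([200.0, 234.0], 0.72), ([254.0, 227.0], 0.65), ([107.0, 208.0], 0.25)]
```

>>> apply_moves:
  deltas:
    - [[0,0,0,0,0,0],[0,0,0,0,0,0],[0,0,0,0,0,0]]

```text
clock: 13.65
eef_pos: [0.5286, 0.4216, 0.1154]
eef_rot: [1.992, 2.003, 0.414]
force: [0.0, 0.2, -3.2]
width: 0.132
gripper_force: 78.3
```

```bash
python3 look.py w12.png
```

```text
13.65 [0.5286 0.4216 0.1154] tilt 0.408 [ 0.   0.2 -3.2]
tubes [([236.0, 231.0], 0.94), ([220.0, 232.0], 0.72), ([256.0, 228.0], 0.66)]
```

```bash
cat > prof.py <<'E'
import cv2,numpy as np,sys
for n in sys.argv[1:]:
    h=cv2.cvtColor(cv2.imread("pics/"+n),cv2.COLOR_BGR2HSV)
    m=((h[...,0]>3)&(h[...,0]<22)&(h[...,1]>130)&(h[...,2]>60)).astype(np.uint8)
    m[330:]=0;m[:,300:]=0;m[:120]=0
    k,_,st,c=cv2.connectedComponentsWithStats(m)
    print(n,sorted([(int(c[i][0]),int(c[i][1]),int(st[i][4])) for i in range(1,k) if st[i][4]>25]))
E
python3 prof.py w5.png w10.png w11.png w12.png
```

```text
w5.png [(217, 271, 610), (227, 184, 690), (228, 207, 1220)]
w10.png [(215, 271, 636), (226, 184, 698), (227, 207, 1254)]
w11.png [(214, 271, 663), (223, 184, 709), (225, 208, 1277)]
w12.png [(213, 271, 682), (223, 184, 711), (223, 208, 1277)]
```

>>> apply_moves:
  deltas:
    - [[0,0,0,0,0,0],[0,0,0,0,0,0]]

```text
clock: 13.92
eef_pos: [0.5285, 0.4217, 0.1153]
eef_rot: [1.992, 2.003, 0.414]
force: [0.0, -0.2, -3.0]
width: 0.132
gripper_force: 78.3
```

```bash
python3 look.py w13.png; python3 prof.py w13.png
```

```text
13.9167 [0.5285 0.4217 0.1153] tilt 0.408 [ 0.  -0.2 -3. ]
tubes [([218.0, 231.0], 0.79), ([200.0, 236.0], 0.79), ([252.0, 228.0], 0.78), ([234.0, 229.0], 0.72)]
w13.png [(213, 271, 698), (221, 184, 714), (222, 208, 1279)]
```

Creeping slowly at 23.4° – hold.

>>> apply_moves:
  deltas:
    - [[0,0,0,0,0,0],[0,0,0,0,0,0],[0,0,0,0,0,0],[0,0,0,0,0,0],[0,0,0,0,0,0],[0,0,0,0,0,0]]

```text
clock: 14.52
eef_pos: [0.5285, 0.4217, 0.1154]
eef_rot: [1.992, 2.003, 0.414]
force: [0.3, 0.4, -2.6]
width: 0.127
gripper_force: 78.3
```

```bash
python3 look.py w14.png; python3 prof.py w14.png
```

```text
14.5167 [0.5285 0.4217 0.1154] tilt 0.408 [ 0.3  0.4 -2.6]
tubes [([233.0, 229.0], 0.83), ([247.0, 227.0], 0.8), ([190.0, 235.0], 0.71), ([215.0, 232.0], 0.55)]
w14.png [(212, 271, 731), (219, 184, 718), (220, 208, 1283)]
```

>>> apply_moves:
  deltas:
    - [[0,-0.01,-0.019,-0.094,0,0],[0,0,0,0,0,0],[0,0,0,0,0,0],[0,0,0,0,0,0],[0,0,0,0,0,0],[0,0,0,0,0,0],[0,0,0,0,0,0],[0,0,0,0,0,0]]

```text
clock: 15.28
eef_pos: [0.5282, 0.4216, 0.1157]
eef_rot: [1.988, 1.999, 0.421]
force: [-0.1, 0.1, -3.0]
width: 0.127
gripper_force: 78.3
```

```bash
python3 look.py w15.png; python3 prof.py w15.png
```

```text
15.2833 [0.5282 0.4216 0.1157] tilt 0.415 [-0.1  0.1 -3. ]
tubes [([245.0, 230.0], 0.95), ([228.0, 232.0], 0.89), ([211.0, 233.0], 0.79), ([189.0, 236.0], 0.58)]
w15.png [(192, 275, 268), (213, 185, 728), (214, 208, 1314), (218, 269, 544)]
```

>>> apply_moves:
  deltas:
    - [[0,0,0,0,0,0],[0,0,0,0,0,0],[0,0,0,0,0,0],[0,0,0,0,0,0],[0,0,0,0,0,0]]

```text
clock: 15.8
eef_pos: [0.5281, 0.4217, 0.1157]
eef_rot: [1.988, 1.999, 0.421]
force: [0.7, 0.5, -2.6]
width: 0.133
gripper_force: 78.3
```

```bash
python3 look.py w16.png; python3 prof.py w16.png
```

```text
15.8 [0.5281 0.4217 0.1157] tilt 0.415 [ 0.7  0.5 -2.6]
tubes [([178.0, 237.0], 0.89), ([200.0, 234.0], 0.67), ([220.0, 232.0], 0.58)]
w16.png [(176, 188, 205), (178, 213, 354), (183, 276, 283), (214, 270, 659), (216, 184, 542), (217, 208, 986)]
```

>>> apply_moves:
  deltas:
    - [[0,0,0,0,0,0],[0,0,0,0,0,0],[0,0,0,0,0,0],[0,0,0,0,0,0]]

```text
clock: 16.23
eef_pos: [0.5281, 0.4217, 0.1157]
eef_rot: [1.987, 1.999, 0.421]
force: [-0.4, -0.6, -2.5]
width: 0.133
gripper_force: 78.3
```

```bash
python3 look.py w17.png; python3 prof.py w17.png
```

```text
16.2333 [0.5281 0.4217 0.1157] tilt 0.415 [-0.4 -0.6 -2.5]
tubes [([226.0, 231.0], 0.97), ([98.0, 236.0], 0.81), ([190.0, 234.0], 0.63), ([207.0, 232.0], 0.61)]
w17.png [(91, 186, 179), (95, 210, 332), (106, 273, 300), (189, 273, 293), (203, 184, 559), (204, 208, 1022), (208, 270, 295), (226, 269, 251)]
```

>>> apply_moves:
  deltas:
    - [[0,0,0,0,0,0],[0,0,0,0,0,0],[0,0,0,0,0,0],[0,0,0,0,0,0]]

```text
clock: 16.67
eef_pos: [0.5281, 0.4217, 0.1157]
eef_rot: [1.988, 1.999, 0.421]
force: [1.2, -0.4, -2.6]
width: 0.13
gripper_force: 78.3
```

```bash
python3 look.py w18.png; python3 prof.py w18.png
```

```text
16.6667 [0.5281 0.4217 0.1157] tilt 0.415 [ 1.2 -0.4 -2.6]
tubes [([22.0, 238.0], 0.9), ([159.0, 230.0], 0.8), ([193.0, 231.0], 0.63)]
w18.png [(9, 186, 207), (12, 212, 332), (32, 275, 440), (156, 184, 196), (156, 205, 305), (161, 267, 233), (189, 183, 189), (193, 272, 299), (200, 208, 673), (210, 185, 186), (214, 271, 281)]
```

>>> apply_moves:
  deltas:
    - [[0,0,0,0,0,0],[0,0,0,0,0,0],[0,0,0,0,0,0],[0,0,0,0,0,0],[0,0,0,0,0,0],[0,0,0,0,0,0]]

```text
clock: 17.27
eef_pos: [0.5281, 0.4217, 0.1157]
eef_rot: [1.988, 1.999, 0.421]
force: [-0.3, -1.0, -2.5]
width: 0.129
gripper_force: 78.4
```

```bash
python3 look.py w19.png; python3 prof.py w19.png
```

```text
17.2667 [0.5281 0.4217 0.1157] tilt 0.415 [-0.3 -1.  -2.5]
tubes [([22.0, 238.0], 0.92), ([199.0, 233.0], 0.83), ([45.0, 229.0], 0.75)]
w19.png [(13, 212, 347), (20, 182, 427), (35, 204, 335), (42, 272, 836), (178, 184, 197), (179, 209, 358), (183, 273, 320), (199, 186, 189), (201, 210, 343), (204, 273, 297)]
```

>>> apply_moves:
  deltas:
    - [[0,0,0,0,0,0],[0,0,0,0,0,0],[0,0,0,0,0,0],[0,0,0,0,0,0],[0,0,0,0,0,0],[0,0,0,0,0,0],[0,0,0,0,0,0],[0,0,0,0,0,0],[0,0,0,0,0,0],[0,0,0,0,0,0]]

```text
clock: 18.2
eef_pos: [0.5281, 0.4217, 0.1157]
eef_rot: [1.988, 1.999, 0.421]
force: [-0.0, 0.2, -2.0]
width: 0.123
gripper_force: 78.3
```

```bash
python3 look.py w20.png; python3 prof.py w20.png
```

```text
18.2 [0.5281 0.4217 0.1157] tilt 0.415 [-0.   0.2 -2. ]
tubes [([21.0, 233.0], 0.82), ([48.0, 230.0], 0.71), ([176.0, 231.0], 0.61), ([172.0, 235.0], 0.59)]
w20.png [(13, 212, 342), (20, 182, 420), (35, 204, 334), (42, 272, 836), (168, 184, 201), (170, 209, 354), (173, 274, 300), (194, 186, 188), (196, 210, 339), (199, 273, 294)]
```

>>> apply_moves:
  deltas:
    - [[0,-0.01,-0.019,-0.094,0,0],[0,0,0,0,0,0],[0,0,0,0,0,0],[0,0,0,0,0,0],[0,0,0,0,0,0],[0,0,0,0,0,0],[0,0,0,0,0,0],[0,0,0,0,0,0]]

```text
clock: 18.97
eef_pos: [0.5277, 0.4217, 0.116]
eef_rot: [1.983, 1.994, 0.428]
force: [-0.1, -0.6, -2.7]
width: 0.129
gripper_force: 78.3
```

```bash
python3 look.py w21.png; python3 prof.py w21.png
```

```text
18.9667 [0.5277 0.4217 0.116 ] tilt 0.423 [-0.1 -0.6 -2.7]
tubes [([44.0, 230.0], 0.96), ([66.0, 230.0], 0.86), ([180.0, 236.0], 0.7), ([18.0, 237.0], 0.67)]
w21.png [(12, 212, 348), (20, 183, 437), (35, 204, 351), (52, 271, 1217), (55, 180, 194), (60, 205, 390), (178, 186, 197), (179, 211, 355), (183, 275, 288)]
```

Three are down, and the fourth is approaching the lip.

>>> apply_moves:
  deltas:
    - [[0,0,0,0,0,0],[0,0,0,0,0,0],[0,0,0,0,0,0],[0,0,0,0,0,0],[0,0,0,0,0,0],[0,0,0,0,0,0],[0,0,0,0,0,0],[0,0,0,0,0,0],[0,0,0,0,0,0],[0,0,0,0,0,0]]

```text
clock: 19.9
eef_pos: [0.5277, 0.4217, 0.1161]
eef_rot: [1.983, 1.994, 0.428]
force: [0.4, -0.4, -1.7]
width: 0.13
gripper_force: 78.3
```

```bash
python3 look.py w22.png; python3 prof.py w22.png
python3 - <<'E'
from h import *
np.set_printoptions(precision=2,suppress=True)
for x in (-.0435,-.0305,-.0175,-.0045,.0085,.0215):
    X=np.array([.440+x*.961-.0065*.276,.421,.032+x*.2756+.0065*.961]);print(x,[proj("wrist",X+[0,dy,0]).round() for dy in(-.03,0,.03)])
E
```

```text
19.9 [0.5277 0.4217 0.1161] tilt 0.423 [ 0.4 -0.4 -1.7]
tubes [([92.0, 232.0], 0.97), ([22.0, 235.0], 0.81), ([44.0, 228.0], 0.77), ([67.0, 232.0], 0.61)]
w22.png [(12, 212, 354), (31, 182, 658), (35, 204, 358), (62, 271, 1571), (73, 207, 788), (80, 184, 208)]
-0.0435 [array([ 33., 279.]), array([ 22., 236.]), array([ 10., 188.])]
-0.0305 [array([ 55., 278.]), array([ 45., 235.]), array([ 34., 188.])]
-0.0175 [array([ 76., 277.]), array([ 68., 234.]), array([ 58., 187.])]
-0.0045 [array([ 98., 275.]), array([ 90., 233.]), array([ 82., 187.])]
0.0085 [array([119., 274.]), array([112., 232.]), array([105., 186.])]
0.0215 [array([139., 273.]), array([133., 231.]), array([127., 185.])]
```

All four are in the lower four grooves, within 2 px of the predicted seats. Now lift off and return the scoop to its original place.

Run:
```python
from h import *
a=cur();p=a[0]
b=plan(a,(p+[0.005,0,.08],a[1]),8)
c=plan(b,pose((.4452,.278,.16),-.2056,0),12)
plan(c,pose((.4452,.278,.0625),-.2056,0),10)
```

```text
[[0.0,0.19,-0.35,0.0,0.0,0.0],[0.0,0.18,-0.36,0.0,0.0,0.0],[0.0,0.19,-0.35,0.0,0.0,0.0],[0.0,0.19,-0.36,0.0,0.0,0.0],[0.0,0.18,-0.35,0.0,0.0,0.0],[0.0,0.19,-0.36,0.0,0.0,0.0],[0.0,0.19,-0.35,0.0,0.0,0.0],[0.0,0.19,-0.36,0.0,0.0,0.0]]
max 0.36 err [ 7.20033809e-05 -6.29648831e-08  1.34416961e-04] [0. 0. 0.]
[[-0.48,-0.32,-0.01,0.44,-0.05,0.22],[-0.48,-0.31,0.0,0.44,-0.04,0.21],[-0.49,-0.3,0.01,0.44,-0.05,0.22],[-0.49,-0.29,0.03,0.43,-0.05,0.22],[-0.5,-0.28,0.04,0.44,-0.04,0.21],[-0.5,-0.28,0.05,0.44,-0.05,0.22],[-0.51,-0.26,0.06,0.44,-0.05,0.22],[-0.51,-0.25,0.07,0.44,-0.05,0.21],[-0.51,-0.24,0.09,0.44,-0.04,0.22],[-0.52,-0.22,0.09,0.44,-0.05,0.22]]
[[-0.53,-0.22,0.1,0.44,-0.05,0.22],[-0.52,-0.2,0.11,0.43,-0.04,0.21]]
max 0.53 err [-3.53976666e-05  2.01763145e-05  9.68036747e-05] [ 0.00030126 -0.00022366  0.00014721]
[[0.0,0.0,0.39,0.0,0.0,0.0],[0.0,0.0,0.39,0.0,0.0,0.0],[0.0,0.0,0.39,0.0,0.0,0.0],[0.0,0.0,0.39,0.0,0.0,0.0],[0.0,0.0,0.39,0.0,0.0,0.0],[0.0,0.0,0.39,0.0,0.0,0.0],[0.0,0.0,0.39,0.0,0.0,0.0],[0.0,0.0,0.39,0.0,0.0,0.0],[0.0,0.0,0.39,0.0,0.0,0.0],[0.0,0.0,0.39,0.0,0.0,0.0]]
max 0.39 err [-2.19209651e-06  3.55298130e-05  9.68105380e-05] [ 0.00030126 -0.00022366  0.00014721]
```

>>> apply_moves:
  deltas:
    - [[0,0.19,-0.35,0,0,0],[0,0.18,-0.36,0,0,0],[0,0.19,-0.35,0,0,0],[0,0.19,-0.36,0,0,0],[0,0.18,-0.35,0,0,0],[0,0.19,-0.36,0,0,0],[0,0.19,-0.35,0,0,0],[0,0.19,-0.36,0,0,0]]

```text
clock: 20.67
eef_pos: [0.5328, 0.4217, 0.1973]
eef_rot: [1.983, 1.994, 0.429]
force: [0.4, 1.0, -2.4]
width: 0.125
gripper_force: 78.2
```

>>> apply_moves:
  deltas:
    - [[-0.48,-0.32,-0.01,0.44,-0.05,0.22],[-0.48,-0.31,0,0.44,-0.04,0.21],[-0.49,-0.3,0.01,0.44,-0.05,0.22],[-0.49,-0.29,0.03,0.43,-0.05,0.22],[-0.5,-0.28,0.04,0.44,-0.04,0.21],[-0.5,-0.28,0.05,0.44,-0.05,0.22],[-0.51,-0.26,0.06,0.44,-0.05,0.22],[-0.51,-0.25,0.07,0.44,-0.05,0.21],[-0.51,-0.24,0.09,0.44,-0.04,0.22],[-0.52,-0.22,0.09,0.44,-0.05,0.22]]

```text
clock: 21.5
eef_pos: [0.459, 0.3005, 0.1657]
eef_rot: [2.369, 1.99, 0.073]
force: [-0.4, -0.1, -1.3]
width: 0.127
gripper_force: 78.4
```

>>> apply_moves:
  deltas:
    - [[-0.53,-0.22,0.1,0.44,-0.05,0.22],[-0.52,-0.2,0.11,0.43,-0.04,0.21],[0,0,0,0,0,0]]

```text
clock: 21.75
eef_pos: [0.4446, 0.2746, 0.1598]
eef_rot: [-2.441, -1.974, 0.006]
force: [1.3, -1.2, -2.7]
width: 0.134
gripper_force: 78.3
```

```bash
python3 look.py w23.png
python3 - <<'E'
from h import *
a=cur();plan(a,pose((.4452,.278,.0645),-.2056,0),9)
E
```

```text
21.75 [0.4446 0.2746 0.1598] tilt 0.004 [ 1.3 -1.2 -2.7]
tubes [([211.0, 23.0], 0.94), ([70.0, 26.0], 0.92), ([198.0, 25.0], 0.7), ([259.0, 321.0], 0.6), ([183.0, 38.0], 0.59), ([280.0, 316.0], 0.59), ([222.0, 21.0], 0.57), ([272.0, 320.0], 0.44)]
[[0.0,0.0,0.42,0.0,0.0,0.0],[0.01,0.0,0.43,0.0,0.0,0.0],[0.0,0.0,0.42,0.0,0.0,-0.01],[0.0,0.0,0.43,0.0,0.0,0.0],[0.0,0.0,0.42,0.0,0.0,0.0],[0.01,0.0,0.43,0.0,0.0,0.0],[0.0,0.0,0.42,0.0,0.0,0.0],[0.0,0.0,0.43,-0.01,0.0,-0.01],[0.01,0.0,0.42,0.0,0.0,0.0]]
max 0.43 err [1.36284842e-04 7.36281105e-05 9.80233634e-05] [ 3.10884869e-04 -3.92559311e-04  6.99408408e-05]
```

>>> apply_moves:
  deltas:
    - [[0,0,0.42,0,0,0],[0.01,0,0.43,0,0,0],[0,0,0.42,0,0,0],[0,0,0.43,0,0,0],[0,0,0.42,0,0,0],[0.01,0,0.43,0,0,0],[0,0,0.42,0,0,0],[0,0,0.43,0,0,0],[0.01,0,0.42,0,0,0],[0,0,0,0,0,0]]

```text
clock: 22.68
eef_pos: [0.4446, 0.2787, 0.0628]
eef_rot: [-2.437, -1.982, 0.003]
force: [-0.3, -0.3, -2.9]
width: 0.126
gripper_force: 78.2
```

>>> apply_moves:
  deltas:
    - [[0,0,0.04,0,0,0],[0,0,0.04,0,0,0],[0,0,0.04,0,0,0],[0,0,0,0,0,0]]

```text
clock: 23.02
eef_pos: [0.4454, 0.2789, 0.0618]
eef_rot: [2.437, 1.982, 0.001]
force: [0.4, 0.4, -1.8]
width: 0.128
gripper_force: 78.2
```

>>> apply_moves:
  deltas:
    - [[0,0,0.04,0,0,0],[0,0,0.04,0,0,0],[0,0,0,0,0,0],[0,0,0,0,0,0]]

```text
clock: 23.35
eef_pos: [0.4456, 0.279, 0.0608]
eef_rot: [-2.437, -1.982, -0.003]
force: [-4.2, -2.0, 25.3]
width: 0.128
gripper_force: 82.5
```

>>> apply_moves:
  deltas:
    - [[0,0,-0.03,0,0,0],[0,0,0,0,0,0]]
  squeeze: 20

```text
clock: 23.52
eef_pos: [0.4455, 0.279, 0.0608]
eef_rot: [2.437, 1.982, 0.002]
force: [-2.2, -1.7, 13.9]
width: 0.133
gripper_force: 80.8
```

>>> apply_moves:
  deltas:
    - [[0,0,0,0,0,0],[0,0,0,0,0,0],[0,0,0,0,0,0],[0,0,0,0,0,0],[0,0,0,0,0,0],[0,0,0,0,0,0],[0,0,0,0,0,0],[0,0,0,0,0,0]]
  claw: -1

```text
clock: 24.18
eef_pos: [0.4453, 0.2788, 0.0603]
eef_rot: [2.437, 1.982, 0.001]
force: [-0.2, 0.3, 0.5]
width: 0.997
gripper_force: 0.0
```

>>> apply_moves:
  deltas:
    - [[0,0,-0.3,0,0,0],[0,0,-0.6,0,0,0],[0,0,-0.6,0,0,0],[0,0,-0.6,0,0,0],[0,0,-0.6,0,0,0],[0,0,-0.6,0,0,0],[0,0,-0.6,0,0,0],[0,0,-0.6,0,0,0],[0,0,-0.6,0,0,0],[0,0,-0.6,0,0,0]]

```text
clock: 25.02
eef_pos: [0.4451, 0.2787, 0.2042]
eef_rot: [2.438, 1.982, 0.001]
force: [-0.5, 0.4, 0.0]
width: 1.001
gripper_force: 0.0
```

```bash
python3 look.py w24.png
python3 - <<'E'
from h import *
print([(np.round(d["extent"]).tolist(),round(d["p"],2)) for d in robot.spot_in("scoop","wrist")])
lip=robot.pinpoint("scoop_lip","wrist");g=robot.pinpoint("scoop_grip","wrist")
print([(atz("wrist",d["at"],.027).round(4),d["p"]) for d in lip],[(atz("wrist",d["at"],.078).round(4),d["p"]) for d in g])
robot.grab_frame("top")
print("top tubes",sorted([(np.round(d["at"],0).tolist(),round(d["p"],2)) for d in robot.pinpoint("tube1","top")]))
yw=.0
for x in (-.0435,-.0305,-.0175,-.0045):
    X=np.array([.440+x*.961-.0018,.421,.038+x*.2756]);print(proj("wrist",X).round(),proj("top",X).round())
print([(np.round(d["at"],1).tolist(),round(d["p"],2)) for n in("scoop_lip","scoop_grip") for d in robot.pinpoint(n,"top")])
E
```

```text
25.0167 [0.4451 0.2787 0.2042] tilt 0.001 [-0.5  0.4  0. ]
tubes [([272.0, 299.0], 0.98), ([99.0, 42.0], 0.97), ([212.0, 46.0], 0.93), ([300.0, 293.0], 0.87), ([290.0, 289.0], 0.85), ([261.0, 300.0], 0.76), ([254.0, 296.0], 0.71), ([223.0, 42.0], 0.69), ([198.0, 54.0], 0.66), ([233.0, 44.0], 0.6), ([279.0, 294.0], 0.57)]
[([216.0, 140.0, 284.0, 223.0], 0.76), ([197.0, 3.0, 226.0, 84.0], 0.63)]
[(array([0.3847, 0.2919, 0.027 ]), 0.66)] [(array([0.446 , 0.2801, 0.078 ]), 0.89)]
top tubes [([283.0, 191.0], 0.49), ([284.0, 196.0], 0.48), ([284.0, 203.0], 0.56), ([285.0, 219.0], 0.68), ([286.0, 206.0], 0.66), ([291.0, 212.0], 0.5), ([419.0, 193.0], 0.61), ([423.0, 250.0], 0.55)]
[198.  53.] [172. 210.]
[209.  49.] [172. 205.]
[221.  45.] [172. 200.]
[234.  41.] [172. 194.]
[]
```

The four tubes are in their grooves. The six others are untouched, and the scoop stands where it started with the gripper clear.

```bash
python3 -c "
from plant import robot
print(robot.job_done())"
```

```text
the job is handed in; nothing more can be done
None
```

I handed the job in at about 25 s; no verdict came back. By the camera checks, the four tubes lie in the lower four grooves of the once-empty rack, the six others are in theirs, and the emptied scoop is back upright where it started.

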